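# Pin the binder bracket in line on the sewing bed

## Robot

A 6-joint arm with a two-finger parallel gripper is mounted at the origin on the work surface. World frame = base frame: x ahead of the robot, y to its left, z up, the work surface at z = 0. Lengths are in mm, angles in degrees, forces in N, time in s.
With the tool pointing down it reaches from about 300 to 850 mm from the base axis. Payload 4.2 kg.
Tool frame: the origin (TCP) lies on the centre line of the jaws, within the pads' length; the fingertips stand 14 mm ahead of it and the grasp point (between the pads) lies 5 mm behind it (env.finger_overhang is the z of the fingertips in the tool frame, in mm); z points along the fingers, y is the line along which they close (so a half turn about z gives the same grasp; the last joint's range is limited). The gripper opens to 91 mm and grips with 3 to 60 N. Pads are 32 mm wide; open, the fingers measure 118 mm over their backs; the gripper's body (76 mm by 178 mm) begins 60 mm behind the grasp point.
Start: joints at [72.479, 18.312, 89.639, -0, 72.044, -1.146], TCP at [162.109, 551.691, 227.976] pointing down, gripper open.
Joint ranges: [-177.97, 177.97], [-48.28, 115.42], [12.27, 149.76], [-77.06, 257.06], [2.81, 150.46], [-146.56, 146.56]. Speed limits (degrees/s): [147.25, 147.25, 180, 180, 180, 180].

## Interface

Orientations are given as [roll, pitch, yaw] about the fixed x, y, z axes, in that order (R = Rz(yaw) Ry(pitch) Rx(roll)).
In Python, from workcell import sensors, viewer, env gives the robot as it stands. The module is installed in compiled form; this text tells all that it offers.
- The arm moves only by the tool step_arm, never from a script. Its argument "plan" is one flat list of numbers, 6 for each row, row after row: the shift along the tool's x, y, z in cm, then the turn, a rotation vector about the tool's x, y, z in rad. In form: [x, y, z, wx, wy, wz, x, y, z, wx, wy, wz, ...]. A call has 1 to 5 rows; each row shifts and turns the commanded pose from where the row before left it, along the tool's axes as they then stand; what a row does not reach is not made up. A row lasts 1/12 s, in which the tool goes at most 41.7 mm and 7.16 degrees, less where a joint would pass 70% of its speed; a pose out of reach is approached as far as the arm can. A call is refused whole if a number of a shift passes 4.17 or a number of a turn 0.125, either way. A call with a gripper value outside its range is refused whole. "hand" is the finger opening in cm, from 0 to 9.12, set as the call begins (left out, the last holds). The fingers move at their own pace and stop on an object; "newtons" is the grip in N (left out, the last holds). Time passes only in rows, so rows that do not move let the fingers close. It gives the time, the measured TCP pose, the force, the opening and the grip force at its end, in the units of the state.
- sensors.state(): the state, without advancing time (a new reading comes with each control period).
- viewer.grab_frame(name): name is "scene" or "top" or "wrist"; returns a dict with "img" (400x640x3 uint8, red, green, blue), "fx", "fy", "cx", "cy" (pixels), "k1" (the pictures are not rectified: a ray, as slopes to the right and down, at radius r is drawn at 1 + k1 r^2 times it, then the intrinsics apply), "position" and "attitude" of the camera in the world. Camera axes: x right, y down, z forward; pixel columns grow to the right and rows downward; lengths in mm; the calibration is good to about 2 mm. A picture is of the moment at which its call begins. There is no depth.
- env.job_done(): hands the job in; it is judged then, once.
Trained networks look in a picture, given as the dict that the camera call returned (one of the last four; its "shot" number tells which), for a name from the list of things; names that differ only in an ending like _2 or _b are one class to them, and where a whole thing is asked for, a point or a joint stands for the part that bears it (a point fixed in the world has none). Each returns a list of dicts, best first, with "score" (0 to 1); they miss things now and then, are a little off and sometimes report something else, mostly with a low value. They report only what shows in the picture. A call takes as long as a camera call. They do not tell look-alikes from the thing itself.
- viewer.boxes_of(name, picture): "location" ([column, row] in pixels, amid what is visible of it).
- viewer.pinpoint(name, picture): "location" ([column, row] in pixels: a listed point, or the origin of a listed thing).
The state is a dict: "time_s": time; "qpos": joint angles; "qvel": joint speeds; "effort": joint torques, N m; "ee_pos": TCP position; "ee_rot": TCP orientation; "force": force on the tool from outside, world axes, zero at the start; "torque": the same for the moment, N m; "gripper_width": finger opening in mm; "gripper_force": force on a finger pad.
Only numpy, scipy, OpenCV 4.12 (cv2) and the standard library are available. Lean on these libraries where they do the work, as an engineer would, in place of code of your own. Each camera call takes 0.05 s, during which the arm holds its last target. There are 200 camera calls.

## Task

Slide the binder bracket along its rails by the blue tab until its hole lies over the bed hole, then take the red-handled tapered pin from its wooden stand and feel its tip into the loose brass plate hidden underneath, drawing the stacked holes into line and pressing the pin fully home, its shoulder flush on the bracket; then let go. Never force the pin (30 N at the very most, so keep well below it) and leave the other things on the bench where they are.

Things in the scene. Friction and masses are not known exactly. Their poses are not given: they have to be found in the camera images.
- bed: binder bed, a fixed hollow stand 160 (x) by 240 (y) mm, red end walls, dark steel bed plate, two bright rails along its y carrying the bracket. Origin: centre of its underside on the table, directly below the bed hole (diameter 16.5, upper mouth 59 mm and lower mouth 52 mm above the table; hollow beneath, down to the table).
- float_level (a point): fixed point on the bed hole's axis, 70 mm above the table, at the top face of the hidden brass float plate (5 mm thick, hole diameter 16.5, 6 mm free gap below, 1 mm above). The plate's pose is NOT given: its hole starts 10.2 to 11.2 mm off this axis in any direction. It slides only along the line through the axis, with 4 N friction. Seen or felt through the bracket hole.
- stack_top (a point): point on the bed hole's vertical axis at the height of the bracket's top face (76 mm above the table); its axes are the bed's
- bracket (a joint): slide of the binder bracket along the bed's +y, m; 0 = bracket hole exactly over the bed hole; starts at 0.030 to 0.055; can go from -0.020 to 0.060; slides with about 3 N friction and stays where it is left
- bracket_hole (a point): centre of the bracket's hole (diameter 20, through the 5 mm thick steel plate of 140 by 120 mm), at the plate's top face, 76 mm above the table
- bracket_tab (a point): grip point on the bracket's upright blue tab (26 mm along bed x, 12 mm thick along bed y, top 37 mm above the table-facing underside of the plate, that is 108 mm above the table); the point is 52 mm along the bed's +y from the bracket hole and 97 mm above the table, 11 mm under the tab's top
- pin: loose tapered alignment pin, 150 g, standing upright in the hole of the wooden stand. Origin: centre of its flat tip, z up its axis. Tip diameter 4, growing evenly to 15 at 40 mm above the tip, then straight 15 mm shank up to the shoulder at 64 mm, flange of diameter 26 from 64 to 69 mm, red square grip 18 by 18 mm from 69 to 111 mm (flats along its x and y)
- pin_shoulder (a point): on the pin's axis at the underside of its flange, 64 mm above the tip
- pin_grip (a point): on the pin's axis, 92 mm above the tip, the middle of the red grip
- pin_stand: fixed light wooden block 70 by 70 by 76 mm high, with an upright through hole of diameter 21 at its centre; the pin hangs in it with its flange on the top face, tip 12 mm above the table. Origin: centre of the underside
- tray: fixed green open tray 80 by 80 by 30 mm holding one spool; leave alone. Origin: centre of the underside
- spool_white: bystander: yellow thread spool with white ends, diameter 32, 40 mm high, in the tray; origin under its centre
- spool_red: bystander: red thread spool, diameter 32, 40 mm high; origin under its centre
- spool_blue: bystander: blue thread spool, diameter 32, 40 mm high; origin under its centre
- oil_bottle: bystander: small oil bottle, diameter 40, 110 mm high; origin under its centre
- screwdriver: bystander: screwdriver lying on the table, 150 mm long along its x
- snips: bystander: blue-handled thread snips lying on the table, 120 mm long along its x
- dish: bystander: white dish, diameter 90, 30 mm high; origin under its centre
There are look-alikes about, which are no part of the job. Leave any green or purple look-alike of the pin alone.

How it is judged (in metres and radians):
On the way, in this order (a step that is already met when the one before it is completed fails the run):
1. the bracket hole is brought over the bed hole, within 4 mm (value of joint bracket between -0.004 and 0.004 m), for 0.2 s.
2. the pin's tip is through bracket, float plate and into the bed hole (28 mm or more below the bracket's top face, within 8 mm of the axis) (z of pin in the frame of stack_top below -0.028 m and horizontal distance between pin and stack_top below 0.008 m), for 0.1 s.
At the end, for the whole second after the job is handed in: The pin stands upright (within 0.06 rad) through all the holes, let go and at rest, its shoulder flush on the bracket (no more than 2.5 mm above its top face), on the bed hole's axis within 2.5 mm (tip within 4 mm), and the bracket hole within 3 mm of the bed hole (z of pin_shoulder in the frame of stack_top between -0.003 and 0.0025 m and horizontal distance between pin_shoulder and stack_top below 0.0025 m and horizontal distance between pin and stack_top below 0.004 m and angle between pin's own z axis and vertical below 0.06 rad and value of joint bracket between -0.003 and 0.003 m and linear speed of pin below 0.01 m/s); the robot touches nothing.
It fails at once if the pin presses on the bracket, float plate or bed with more than 30 N (contact force between pin and bed above 30 N).
It fails at once if a bystander (spools, bottle, screwdriver, snips, dish) is moved more than 20 mm (distance of any of spool_white, spool_red, spool_blue, oil_bottle, screwdriver, snips, dish from where it was at the start of the episode above 0.02 m).
It also fails if it takes over 72 s, if anything falls off the work surface, if the arm or the gripper's body presses on something with over 40 N, if the wrist force passes 120 N, or if a joint passes its speed limit or range.

## Working session

There is one attempt and no reset: what is moved stays moved. The work goes in short steps, Python scripts to look and compute and a tool call to move; the robot and the scene stay as the last step left them, time stands still between calls to the robot, and variables do not carry over. Pictures are saved under pics/ and viewed, at most 10 in all, crops included, and the job is handed in when it is done.

Besides the shell and the picture viewer there is one more tool, called after "Call:" as name(argument=value, ...), one argument or row to a line, values as JSON. step_arm: Moves the arm, as the interface text tells. Its arguments: {"type":"object","properties":{"plan":{"type":"array","items":{"type":"number"}},"hand":{"type":"number"},"newtons":{"type":"number"}},"required":["plan"]}

```bash
mkdir -p pics
cat > h.py <<'E'
import numpy as np, cv2
from workcell import sensors, viewer, env
from scipy.spatial.transform import Rotation as R
def rot(a):
    a=np.array(a,float)
    return a if a.shape==(3,3) else R.from_euler('xyz',a,degrees=True).as_matrix()
def ray(p,uv):
    d=np.array([(uv[0]-p['cx'])/p['fx'],(uv[1]-p['cy'])/p['fy']]); s=d.copy()
    for _ in range(20): s=d/(1+p['k1']*(s@s))
    return rot(p['attitude'])@np.array([s[0],s[1],1])
def at(p,uv,z):
    r=ray(p,uv); c=np.array(p['position']); return c+r*(z-c[2])/r[2]
def proj(p,X):
    c=rot(p['attitude']).T@(np.array(X,float)-p['position']); s=c[:2]/c[2]; s=s*(1+p['k1']*(s@s))
    return np.array([s[0]*p['fx']+p['cx'],s[1]*p['fy']+p['cy']])
def save(p,n,crop=None,k=1):
    im=cv2.cvtColor(p['img'],cv2.COLOR_RGB2BGR)
    if crop: im=im[crop[1]:crop[3],crop[0]:crop[2]]
    cv2.imwrite('pics/'+n,cv2.resize(im,None,fx=k,fy=k,interpolation=cv2.INTER_CUBIC))
E
cat > a.py <<'E'
from h import *
np.set_printoptions(precision=1,suppress=True)
Z=dict(bracket_hole=76,bracket_tab=97,pin_grip=92+12,pin_shoulder=76,pin_stand=0,bed=0,stack_top=76,tray=0,oil_bottle=0,dish=0,spool_red=0,screwdriver=0)
ps={}
for c in ('top','scene'):
    p=viewer.grab_frame(c); save(p,c+'0.png'); print(c,p['shot'],p['position'],p['attitude'],p['fx'],p['k1'])
    for n in Z:
        for d in viewer.pinpoint(n,p)[:3]: print(' ',n,round(d['score'],2),np.array(d['location']),at(p,d['location'],Z[n]))
print(sensors.state())
E
python3 a.py
```

```text
top 1 [ 387.2   40.7 1154.1] [-170.     0.6  -90.1] 456.7159108567644 -0.0748748515479323
  bracket_hole 0.84 [315.9 189.3] [587.7  61.9  76. ]
  bracket_hole 0.24 [430.2 132. ] [ 730.3 -219.6   76. ]
  bracket_tab 0.67 [292.  194.7] [571.1 117.7  97. ]
  pin_grip 0.56 [189.7 231.5] [483.8 354.7 104. ]
  pin_grip 0.48 [234.3 215.9] [520.2 251.2 104. ]
  pin_grip 0.41 [203.2 187.6] [587.5 327.2 104. ]
  pin_shoulder 0.7 [201.8 193. ] [579.6 337.7  76. ]
  pin_shoulder 0.61 [240.8 217.8] [519.2 241.1  76. ]
  pin_shoulder 0.45 [195.8 231.9] [485.5 348.2  76. ]
  pin_stand 0.93 [210.8 198.1] [579.7 334.6   0. ]
  bed 0.87 [326.1 193.1] [591.8  37.2   0. ]
  stack_top 0.72 [329.4 180. ] [610.4  29.4  76. ]
  stack_top 0.21 [203.6 189.9] [587.2 333.6  76. ]
  tray 0.62 [445.7 223.8] [ 511.5 -266.8    0. ]
  oil_bottle 0.8 [309.3 124.1] [777.1  80.9   0. ]
  oil_bottle 0.62 [446.6 223.3] [ 512.7 -269.2    0. ]
  dish 0.94 [238.8 138.8] [737.9 266.7   0. ]
  dish 0.69 [329.2 191.7] [595.4  29.3   0. ]
  dish 0.2 [202.3 190.3] [600.3 357.7   0. ]
  spool_red 0.64 [380.9 128.7] [ 763.7 -107.9
[... 1026 characters left out ...]
 76. ]
  stack_top 0.23 [311.3 218.5] [640.8  38.5  76. ]
  tray 0.77 [203.3 166.5] [ 504.6 -267.8    0. ]
  oil_bottle 0.95 [311.5 295.7] [773.7  66.7   0. ]
  dish 0.73 [410.8 303.2] [748.2 263.9   0. ]
  spool_red 0.61 [229.1 272.1] [ 759.1 -112.6    0. ]
  screwdriver 0.69 [251.7 140.3] [ 395.5 -175.5    0. ]
{'time_s': 1.3, 'qpos': array([72.5, 18.3, 89.6, -0. , 72. , -1.1]), 'qvel': array([ 0.1, -0.1,  0.1,  0.1, -0.1, -0. ]), 'effort': array([ -0. , -41.2, -23.2,   0.1,   0. ,   0. ]), 'ee_pos': array([162.1, 551.7, 228. ]), 'ee_rot': array([180. ,   0. , 163.6]), 'force': array([-0.4,  0.3,  0.3]), 'torque': array([0., 0., 0.]), 'gripper_force': 0.0, 'gripper_width': 91.096191945803}
```

View pics/top0.png

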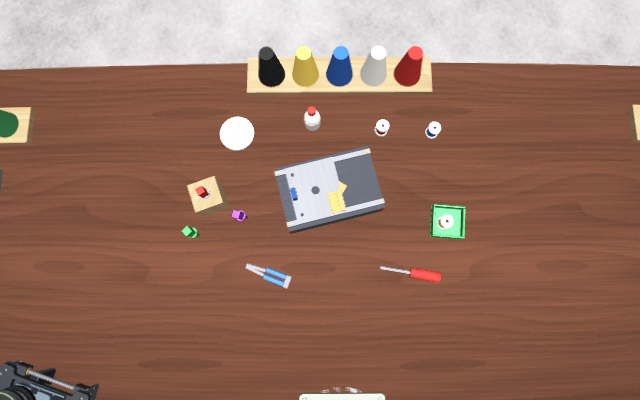

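View pics/scene0.png

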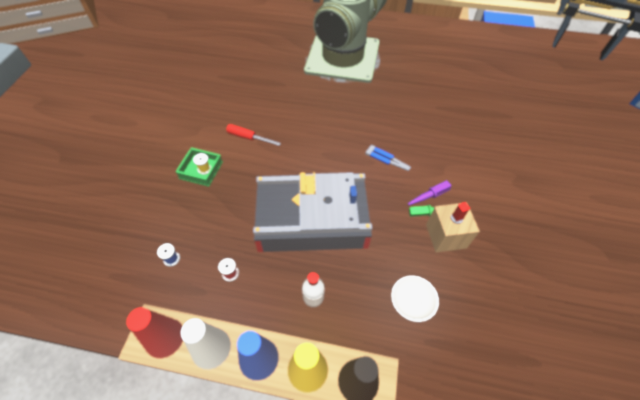

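Call:
step_arm(
  plan=[-3.8,-0.8,0,0,0,0,-3.8,-0.8,0,0,0,0,-3.8,-0.8,0,0,0,0,-3.8,-0.8,0,0,0,0,-3.8,-0.8,0,0,0,0],
)

```text
time_s: 1.72
ee_pos: [334.5, 458.8, 228.1]
ee_rot: [180.0, 0.0, 163.7]
force: [-0.3, -0.1, 0.8]
gripper_width: 91.3
gripper_force: 0.0
```

Call:
step_arm(
  plan=[-3.8,-0.8,0,0,0,0,-3.8,-0.8,0,0,0,0,-3.8,-0.8,0,0,0,0,-3.8,-0.8,0,0,0,0,-3.8,-0.8,0,0,0,0],
)

```text
time_s: 2.13
ee_pos: [505.7, 366.6, 228.1]
ee_rot: [180.0, 0.0, 163.6]
force: [0.3, 0.7, -0.3]
gripper_width: 91.4
gripper_force: 0.0
```

Call:
step_arm(
  plan=[-3.8,-0.8,0,0,0,0,-3.8,-0.8,0,0,0,0,0,0,0,0,0,0],
)

```text
time_s: 2.38
ee_pos: [578.4, 327.0, 227.1]
ee_rot: [-180.0, 0.2, 163.3]
force: [-0.9, 0.4, -0.2]
gripper_width: 91.0
gripper_force: 0.0
```

```bash
cat > b.py <<'E'
from h import *
import sys
np.set_printoptions(precision=1,suppress=True)
s=sensors.state(); print(s['time_s'],s['ee_pos'],s['ee_rot'],s['force'],s['gripper_width'])
Z=dict(bracket_hole=76,bracket_tab=97,pin_grip=104,pin_shoulder=76,pin_stand=0,stack_top=76)
p=viewer.grab_frame('wrist'); print(p['position'],p['attitude'],p['fx'])
save(p,sys.argv[1],k=1.25)
for n in sys.argv[2:]:
    for d in viewer.pinpoint(n,p)[:3]: print(' ',n,round(d['score'],2),np.array(d['location']),at(p,d['location'],Z[n]))
E
python3 b.py w1.png pin_grip pin_shoulder bracket_tab
```

```text
2.3833 [578.4 327.  227.1] [-180.     0.2  163.3] [-0.9  0.4 -0.2] 90.95471780350799
[507.1 348.1 383.8] [164.4   0.1  73.3] 349.17012747212794
  pin_grip 0.82 [258.1 164.5] [538.  286.9 104. ]
  pin_grip 0.72 [324.6 192.8] [576.1 331.7 104. ]
  pin_grip 0.59 [274.7  68.6] [472.9 323.1 104. ]
  pin_shoulder 0.92 [318.1 193.4] [581.8 324.2  76. ]
  pin_shoulder 0.9 [280.  149.8] [534.3 303.6  76. ]
  pin_shoulder 0.76 [258.1  86.6] [478.9 302.7  76. ]
  bracket_tab 0.98 [ 89. 258.] [574.8 112.7  97. ]
```

View pics/w1.png

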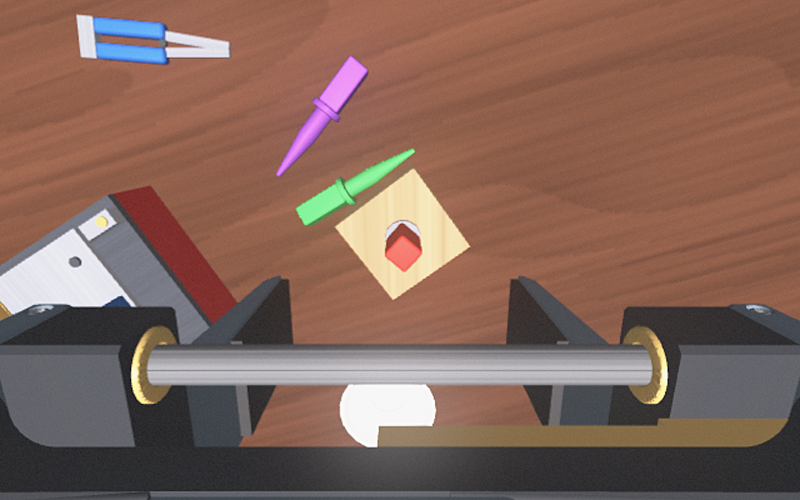

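Call:
step_arm(
  plan=[-1,-3.4,0,0,0,0,-1,-3.4,0,0,0,0,-1,-3.4,0,0,0,0,-1,-3.4,0,0,0,0,-1,-3.4,0,0,0,0],
)

```text
time_s: 3.0
ee_pos: [571.1, 153.9, 228.4]
ee_rot: [180.0, 0.0, 163.8]
force: [-0.2, -0.1, 0.0]
gripper_width: 91.1
gripper_force: 0.0
```

Call:
step_arm(
  plan=[-1,-3.4,0,0,0,-0.1,0,0,0,0,0,-0.12,0,0,0,0,0,-0.12,0,0,0,0,0,-0.12,0,0,0,0,0,-0.12],
)

```text
time_s: 3.42
ee_pos: [571.5, 119.5, 228.5]
ee_rot: [180.0, 0.0, -162.7]
force: [-0.6, 0.2, -0.3]
gripper_width: 91.4
gripper_force: 0.0
```

Call:
step_arm(
  plan=[0,0,0,0,0,0,0,0,0,0,0,0],
)

```text
time_s: 3.58
ee_pos: [571.8, 119.5, 228.3]
ee_rot: [180.0, 0.0, -163.2]
force: [-0.4, -0.0, -0.4]
gripper_width: 91.3
gripper_force: 0.0
```

```bash
python3 b.py w2.png bracket_hole bracket_tab stack_top
```

```text
3.5833 [571.8 119.5 228.3] [ 180.     0.  -163.2] [-0.4 -0.  -0.4] 91.33644290313006
[501.1  97.5 385.3] [164.7   0.  106.7] 349.17012747212794
  bracket_hole 0.89 [255.7 189.2] [588.2  63.1  76. ]
  bracket_tab 0.62 [310.8 196.6] [575. 112.  97.]
  stack_top 0.58 [217.8 183.9] [593.3  29.   76. ]
```

View pics/w2.png

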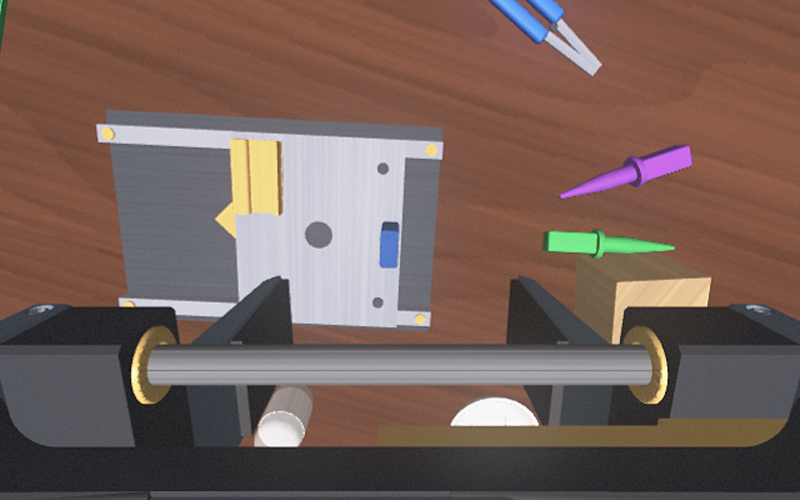

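```bash
cat > c.py <<'E'
from h import *
np.set_printoptions(precision=1,suppress=True)
p=viewer.grab_frame('wrist')
g=cv2.cvtColor(p['img'],cv2.COLOR_RGB2HSV)
def blobs(m,lo):
    n,l,st,ce=cv2.connectedComponentsWithStats(m.astype(np.uint8)); return [(c,s[4]) for c,s in zip(ce[1:],st[1:]) if s[4]>=lo]
y=cv2.inRange(g,(18,90,120),(32,255,255))
y[240:]=np.where(np.arange(640)[None,:]<360,y[240:],0)
bl=[b for b in blobs(y>0,15) if b[1]<150 and b[0][1]<265 and b[0][0]<360]
for z in (76,80,84):
    P=np.array([at(p,c,z)[:2] for c,a in bl]); print(z,P.tolist(),P.mean(0))
print(bl)
b=cv2.inRange(g,(105,150,60),(125,255,255)); b[:160]=0;b[230:]=0;b[:,:280]=0;b[:,340:]=0
c=np.argwhere(b)[:,::-1].astype(np.float32); print('tab',cv2.minAreaRect(c),len(c))
gr=cv2.cvtColor(p['img'],cv2.COLOR_RGB2GRAY); roi=gr[165:210,230:280]
for c,a in blobs(roi<110,60): print('hole',c+[230,165],a,at(p,c+[230,165],76))
E
python3 c.py
```

```text
76 [[559.3949451990394, -93.29470127837118], [506.0900541584971, 121.5175209517969], [681.4060943376622, -63.23652504375002], [628.9677310422281, 152.0154730046197]] [594.   29.3]
80 [[558.6478552868542, -90.83360684653127], [506.03288824924726, 121.19830563442893], [679.079816873017, -61.164472909228664], [627.3201621314498, 151.30152338143333]] [592.8  30.1]
84 [[557.9007653746689, -88.37251241469133], [505.9757223399974, 120.87909031706097], [676.7535394083716, -59.09242077470728], [625.6725932206715, 150.58757375824695]] [591.6  31. ]
[(array([ 86.8, 106. ]), np.int32(65)), (array([345.5, 119.2]), np.int32(57)), (array([103.3, 243.1]), np.int32(34)), (array([336.3, 254.7]), np.int32(46))]
tab ((311.4834289550781, 199.3148956298828), (12.246208190917969, 24.019386291503906), 3.0127875804901123) 11
```

Call:
step_arm(
  plan=[-0.16,-0.81,0,0,0,0.052,0,0,3,0,0,0,0,0,3,0,0,0,0,0,3,0,0,0,0,0,2,0,0,0],
  hand=5,
  newtons=20,
)

```text
time_s: 4.25
ee_pos: [575.1, 110.9, 115.3]
ee_rot: [180.0, -0.2, -166.2]
force: [0.1, -0.4, -0.1]
gripper_width: 60.5
gripper_force: 0.0
```

Call:
step_arm(
  plan=[0,0,1,0,0,0,0,0,1,0,0,0,0,0,0,0,0,0,0,0,0,0,0,0],
)

```text
time_s: 4.58
ee_pos: [577.1, 111.2, 98.5]
ee_rot: [180.0, 0.1, -166.1]
force: [0.5, 0.7, 0.3]
gripper_width: 50.1
gripper_force: 0.0
```

```bash
python3 b.py w3.png bracket_hole bracket_tab stack_top
```

```text
4.5833 [577.1 111.2  98.5] [ 180.     0.1 -166.1] [0.5 0.7 0.3] 50.126780826858905
[505.2  92.9 255.5] [164.6   0.1 103.8] 349.17012747212794
  bracket_hole 0.94 [229.6 240.8] [586.9  62.   76. ]
  bracket_tab 0.92 [318.5 255.1] [574.3 109.3  97. ]
  stack_top 0.72 [167.5 240.2] [594.8  28.8  76. ]
```

View pics/w3.png

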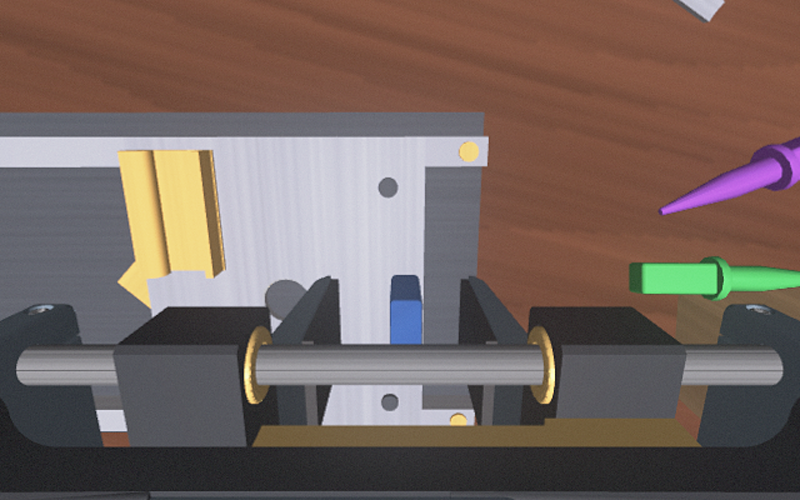

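Call:
step_arm(
  plan=[0,0,0,0,0,0,0,0,0,0,0,0,0,0,0,0,0,0,0,0,0,0,0,0,0,0,0,0,0,0],
  hand=0,
  newtons=20,
)

```text
time_s: 5.2
ee_pos: [576.5, 111.1, 98.0]
ee_rot: [180.0, 0.0, -166.1]
force: [0.5, 0.5, -0.6]
gripper_width: 19.7
gripper_force: 0.0
```

Call:
step_arm(
  plan=[0,0,0,0,0,0,0,0,0,0,0,0,0,0,0,0,0,0],
)

```text
time_s: 5.45
ee_pos: [576.4, 111.7, 98.0]
ee_rot: [179.9, 0.0, -166.1]
force: [-0.0, 3.0, 0.9]
gripper_width: 12.0
gripper_force: 20.0
```

Run:
```python
from h import *
np.set_printoptions(precision=1,suppress=True)
p=viewer.grab_frame('wrist')
c1=[375.2,120.8]; c2=[366.4,336.8]
for z in (74,76,78,80): print(z,at(p,c1,z),at(p,c2,z))
s=sensors.state(); print(s['ee_pos'],s['gripper_width'],s['gripper_force'])
u=np.array([-.2385,.971]); print((s['ee_pos'][:2]-[593.4,29.7])@u-52)
```

```text
74 [505.2 122.4  74. ] [628.1 152.7  74. ]
76 [505.2 122.1  76. ] [626.8 152.1  76. ]
78 [505.2 121.8  78. ] [625.4 151.4  78. ]
80 [505.2 121.4  80. ] [624.  150.8  80. ]
[576.4 111.6  98. ] 11.48213969557951 19.99970108270645
31.61682180544645
```

Call:
step_arm(
  plan=[0,-0.64,0,0,0,0,0,-0.64,0,0,0,0,0,-0.64,0,0,0,0,0,-0.64,0,0,0,0,0,-0.64,0,0,0,0],
)

```text
time_s: 5.92
ee_pos: [584.4, 79.4, 98.0]
ee_rot: [180.0, 0.0, -166.1]
force: [-1.2, 3.4, 0.8]
gripper_width: 12.2
gripper_force: 20.0
```

Call:
step_arm(
  plan=[0,0,0,0,0,0,0,0,0,0,0,0,0,0,0,0,0,0],
)

```text
time_s: 6.17
ee_pos: [584.6, 78.7, 98.0]
ee_rot: [-179.9, 0.0, -166.1]
force: [1.1, -3.7, 0.2]
gripper_width: 11.7
gripper_force: 20.0
```

Call:
step_arm(
  plan=[0,0,0,0,0,0,0,0,0,0,0,0],
  hand=5,
)

```text
time_s: 6.33
ee_pos: [584.0, 80.2, 97.8]
ee_rot: [180.0, -0.0, -166.1]
force: [-0.5, -1.2, 0.0]
gripper_width: 22.6
gripper_force: 0.0
```

Call:
step_arm(
  plan=[0,0,-3,0,0,0,0,0,-3,0,0,0,0,-2,-3,0,0,0,-1,-3,-3,0,0,0,-1,-3,-3,0,0,0],
)

```text
time_s: 6.75
ee_pos: [621.0, 9.7, 247.1]
ee_rot: [180.0, 0.0, -166.0]
force: [1.5, 0.8, 0.1]
gripper_width: 49.8
gripper_force: 0.0
```

Call:
step_arm(
  plan=[-2,-0.5,-1,0,0,0,0,0,0,0,0,0,0,0,0,0,0,0],
  hand=9,
)

```text
time_s: 7.0
ee_pos: [642.3, 9.5, 255.3]
ee_rot: [180.0, 0.0, -166.1]
force: [0.6, -0.6, -0.6]
gripper_width: 67.1
gripper_force: 0.0
```

```bash
python3 b.py w4.png bracket_hole bracket_tab stack_top
```

```text
7.0 [642.3   9.5 255.3] [ 180.     0.  -166.1] [ 0.6 -0.6 -0.6] 67.0845696551969
[570.6  -8.8 412.3] [164.7   0.  103.8] 349.17012747212794
  bracket_hole 0.73 [346.7 135. ] [590.7  22.7  76. ]
  bracket_hole 0.59 [348.6 143.1] [597.6  26.5  76. ]
  bracket_tab 0.81 [409.  147.4] [586.7  77.9  97. ]
  stack_top 0.85 [353.  139.8] [593.6  29.7  76. ]
```

View pics/w4.png

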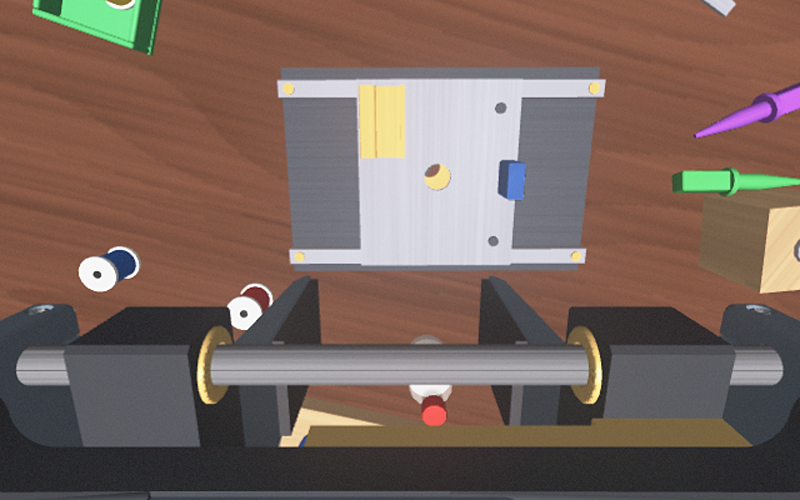

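```bash
cat > d.py <<'E'
from h import *
np.set_printoptions(precision=1,suppress=True)
p=viewer.grab_frame('wrist'); g=cv2.cvtColor(p['img'],cv2.COLOR_RGB2HSV)
u=np.array([-.2393,.9709]); v=np.array([.9709,.2393])
y=cv2.inRange(g,(15,70,100),(35,255,255))
n,l,st,ce=cv2.connectedComponentsWithStats(y)
sc=[c for c,s in zip(ce[1:],st[1:]) if 15<s[4]<120 and min(abs(c[0]-q) for q in (230.5,475,240,461))<4 and min(abs(c[1]-q) for q in (71,205))<4]
print(sc)
for z in (76,78):
    P=np.array([at(p,c,z)[:2] for c in sc]); C=P.mean(0); print(z,C,P@v-C@v,P@u-C@u)
C=np.array([593.7,29.7])
# rectify hole area at z=76: 0.25mm/px
N=240; img=np.zeros((N,N,3),np.uint8); mx=np.zeros((N,N),np.float32); my=mx.copy()
for i in range(N):
    for j in range(N):
        q=C+v*(j-120)*.25+u*(120-i)*.25; mx[i,j],my[i,j]=proj(p,[*q,76])
im=cv2.remap(p['img'],mx,my,cv2.INTER_CUBIC); cv2.imwrite('pics/hole.png',cv2.cvtColor(cv2.resize(im,None,fx=2,fy=2),cv2.COLOR_RGB2BGR))
E
python3 d.py
```

```text
[array([229.3,  72.9]), array([473.9,  72.7]), array([237.8, 207.2]), array([459.4, 207.1])]
76 [595.2  28.2] [-63.1 -63.4  63.4  63.1] [-110.7  110.5 -110.7  110.8]
78 [595.  28.] [-62.7 -63.   63.   62.8] [-110.   109.9 -110.   110.2]
```

View pics/hole.png

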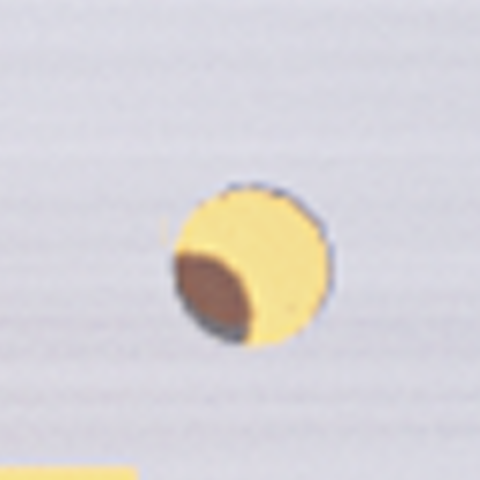

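Call:
step_arm(
  plan=[-0.2,4.06,0.3,0,0,0,-0.2,4.06,0.3,0,0,0,-0.2,4.06,0.3,0,0,0,-0.2,4.06,0.3,0,0,0,-0.2,4.06,0.3,0,0,0],
  hand=9,
)

```text
time_s: 7.67
ee_pos: [601.5, 210.8, 239.8]
ee_rot: [180.0, -0.1, -166.1]
force: [1.3, 0.3, -0.3]
gripper_width: 90.2
gripper_force: 0.0
```

Call:
step_arm(
  plan=[-0.2,4.06,0.3,0,0,0,-0.2,4.06,0.3,0,0,0,-0.2,4.06,0.3,0,0,-0.12,0,0,0,0,0,-0.12,0,0,0,0,0,0],
)

```text
time_s: 8.08
ee_pos: [577.8, 331.0, 230.2]
ee_rot: [-180.0, -0.1, -152.0]
force: [0.1, -0.6, -0.1]
gripper_width: 90.0
gripper_force: 0.0
```

Call:
step_arm(
  plan=[0,0,0,0,0,0,0,0,0,0,0,0],
)

```text
time_s: 8.25
ee_pos: [579.4, 327.7, 231.3]
ee_rot: [-180.0, -0.0, -152.6]
force: [0.0, -0.3, 0.3]
gripper_width: 90.0
gripper_force: 0.0
```

```bash
cat > e.py <<'E'
from h import *
import sys
np.set_printoptions(precision=1,suppress=True)
s=sensors.state(); print(s['time_s'],s['ee_pos'],s['ee_rot'],s['gripper_width'])
p=viewer.grab_frame('wrist'); print(p['position'],p['attitude'])
zt=float(sys.argv[2]); zg=zt-19
for n,z in (('pin_grip',zg),('pin_shoulder',zg-28)):
    for d in viewer.pinpoint(n,p)[:3]: print(n,round(d['score'],2),d['location'],at(p,d['location'],z))
g=cv2.cvtColor(p['img'],cv2.COLOR_RGB2HSV)
r=(((g[...,0]<8)|(g[...,0]>172))&(g[...,1]>120)&(g[...,2]>70)).astype(np.uint8)
n,l,st,ce=cv2.connectedComponentsWithStats(r)
ok=[i for i in range(1,n) if st[i][4]>80]
for i in ok: print('red',ce[i],st[i])
i=max((i for i in ok if 230<ce[i][0]<420),key=lambda i:st[i][4]); m=l==i
# top face: brighter part
val=g[...,2][m]; t,_=cv2.threshold(val.reshape(-1,1).copy(),0,255,cv2.THRESH_BINARY+cv2.THRESH_OTSU); top=(m&(g[...,2]>t)).astype(np.uint8)
c,_=cv2.findContours(top,cv2.RETR_EXTERNAL,cv2.CHAIN_APPROX_NONE); c=max(c,key=cv2.contourArea)
W=np.array([at(p,q[0],zt)[:2] for q in c],np.float32)
print('top rect',cv2.minAreaRect(W),'otsu',t)
x,y,w,h=st[i][:4]; save(p,sys.argv[1],(max(0,x-60),max(0,y-60),x+w+60,y+h+60),4)
E
python3 e.py p1.png 123
```

```text
8.25 [579.4 327.7 231.3] [-180.    -0.  -152.6] 90.00221258020905
[514.  293.1 388.3] [164.7   0.1 117.4]
pin_grip 0.9 [282.2, 123.5] [539.8 272.7 104. ]
pin_grip 0.83 [363.6, 69.3] [474.7 310.4 104. ]
pin_grip 0.7 [320.3, 197.2] [579.6 327.5 104. ]
pin_shoulder 0.92 [308.4, 131.6] [538.  294.2  76. ]
pin_shoulder 0.71 [338.8, 68.9] [480.1 293.4  76. ]
pin_shoulder 0.6 [318.2, 190.6] [581.4 326.3  76. ]
red [161.6  79.5] [ 141    0   42  166 3881]
red [321.8 197.8] [311 182  23  32 665]
top rect ((578.5143432617188, 328.4449157714844), (17.221420288085938, 17.35262680053711), 27.989534378051758) otsu 198.0
```

View pics/p1.png

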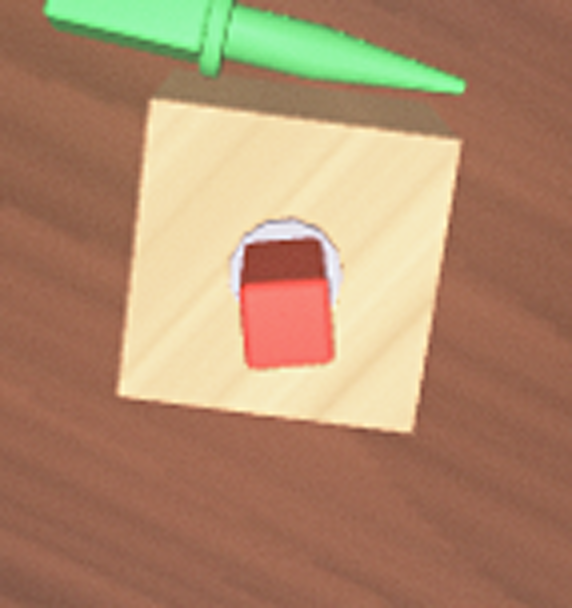

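Call:
step_arm(
  plan=[0,0.05,3,0,0,0,0,0,3,0,0,0,0,0,3,0,0,0,0,0,2,0,0,0,0,0,1,0,0,0],
  hand=5,
  newtons=25,
)

```text
time_s: 8.82
ee_pos: [578.1, 327.2, 108.1]
ee_rot: [-180.0, -0.3, -152.5]
force: [-0.6, 0.4, 0.8]
gripper_width: 60.0
gripper_force: 0.0
```

Call:
step_arm(
  plan=[0,0,0.6,0,0,0,0,0,0,0,0,0,0,0,0,0,0,0],
)

```text
time_s: 9.07
ee_pos: [580.2, 329.2, 106.6]
ee_rot: [180.0, 0.1, -152.4]
force: [0.7, -1.0, -0.8]
gripper_width: 50.0
gripper_force: 0.0
```

Call:
step_arm(
  plan=[0,0,0,0,0,0,0,0,0,0,0,0,0,0,0,0,0,0,0,0,0,0,0,0,0,0,0,0,0,0],
  hand=0,
  newtons=25,
)

```text
time_s: 9.48
ee_pos: [579.4, 329.3, 105.8]
ee_rot: [180.0, 0.1, -152.4]
force: [-0.4, 0.9, 1.0]
gripper_width: 19.5
gripper_force: 0.5
```

Call:
step_arm(
  plan=[0,0,0,0,0,0,0,0,0,0,0,0],
)

```text
time_s: 9.65
ee_pos: [579.4, 329.3, 105.8]
ee_rot: [180.0, 0.0, -152.4]
force: [-0.7, 0.4, 1.5]
gripper_width: 17.8
gripper_force: 25.0
```

Call:
step_arm(
  plan=[0,0,-1,0,0,0,0,0,-2,0,0,0,0,0,-3,0,0,0,0,0,-3,0,0,0,0,0,-3,0,0,0],
)

```text
time_s: 10.07
ee_pos: [578.9, 328.8, 226.7]
ee_rot: [-180.0, -0.1, -152.4]
force: [0.1, 0.3, -1.2]
gripper_width: 17.6
gripper_force: 25.0
```

Call:
step_arm(
  plan=[0,0,0,0,0,0,0,0,0,0,0,0,0,0,0,0,0,0],
)

```text
time_s: 10.32
ee_pos: [578.7, 328.7, 224.5]
ee_rot: [-180.0, -0.1, -152.4]
force: [-0.2, 0.8, -0.9]
gripper_width: 17.8
gripper_force: 25.0
```

```bash
python3 e.py p2.png 242.5
```

```text
10.3167 [578.7 328.7 224.5] [-180.    -0.1 -152.4] 17.803502986637298
[513.6 293.9 381.7] [164.8   0.1 117.6]
pin_grip 0.66 [361.1, 67.2] [491.2 302.  223.5]
pin_grip 0.62 [278.5, 122.5] [528.1 280.9 223.5]
pin_grip 0.61 [316.4, 259.1] [578.5 326.  223.5]
pin_shoulder 0.84 [316.2, 240.5] [579.9 326.3 195.5]
pin_shoulder 0.75 [305.8, 129.5] [527.3 292.8 195.5]
pin_shoulder 0.65 [335.9, 71.8] [495.  293.3 195.5]
red [157.4  79.9] [ 136    0   44  168 4084]
red [319.  253.2] [ 299  229   41   47 1769]
top rect ((573.2239379882812, 324.9640808105469), (8.076166152954102, 17.069364547729492), 27.615507125854492) otsu 190.0
```

View pics/p2.png

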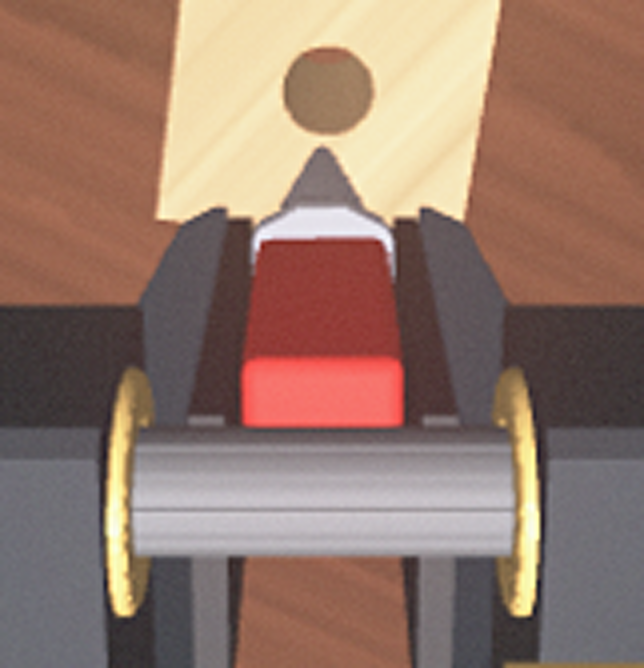

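Run:
```python
from h import *
np.set_printoptions(precision=1,suppress=True)
p=viewer.grab_frame('wrist'); s=sensors.state(); T=s['ee_pos']; Rm=rot(s['ee_rot']); print(T)
z0=T[2]-93.8
for n,uv,z in (('tip',(319.6,207),z0),('topfront',(319.6,258.5),z0+111),('botfront',(319.7,228.8),z0+69),('flangefront',(319.6,221),z0+69)):
    w=at(p,uv,z); print(n,w,Rm.T@(w-T))
```

```text
[578.6 328.7 223.5]
tip [577.6 327.3 129.7] [ 1.3 -0.8 93.8]
topfront [569.9 323.3 240.7] [ 10.3  -0.7 -17.2]
botfront [571.  324.  198.7] [ 8.9 -0.7 24.8]
flangefront [567.1 321.8 198.7] [13.4 -0.7 24.8]
```

Call:
step_arm(
  plan=[1.62,-3.46,0,0,0,0,1.62,-3.46,0,0,0,0,1.62,-3.46,0,0,0,0,1.62,-3.46,0,0,0,0,1.62,-3.46,0,0,0,0],
)

```text
time_s: 10.93
ee_pos: [587.2, 136.6, 224.3]
ee_rot: [180.0, -0.1, -152.3]
force: [-0.4, -0.4, -1.8]
gripper_width: 18.1
gripper_force: 25.0
```

Call:
step_arm(
  plan=[1.62,-3.46,0,0,0,0,1.62,-3.46,0,0,0,0,1.62,-3.46,0,0,0,0,0,0,0,0,0,0.12,0,0,0,0,0,0.119],
)

```text
time_s: 11.35
ee_pos: [592.4, 21.2, 224.4]
ee_rot: [180.0, -0.1, -166.6]
force: [0.4, 1.4, -1.5]
gripper_width: 17.5
gripper_force: 25.0
```

Call:
step_arm(
  plan=[0,0,0,0,0,0,0,0,0,0,0,0,0,0,0,0,0,0],
)

```text
time_s: 11.6
ee_pos: [592.6, 24.1, 224.8]
ee_rot: [180.0, -0.1, -165.9]
force: [-0.5, -0.3, -1.1]
gripper_width: 18.0
gripper_force: 25.0
```

```bash
cat > f.py <<'E'
from h import *
import sys
np.set_printoptions(precision=1,suppress=True)
s=sensors.state(); print(s['time_s'],s['ee_pos'],s['ee_rot'],s['force'])
t=np.array([float(a) for a in sys.argv[1:4]]); print('need cm',rot(s['ee_rot']).T@(t-s['ee_pos'])/10)
E
python3 f.py 591.7 23.1 180
```

```text
11.6 [592.6  24.1 224.8] [ 180.    -0.1 -165.9] [-0.5 -0.3 -1.1]
need cm [ 0.1 -0.1  4.5]
```

Call:
step_arm(
  plan=[0.1,-0.1,1,0,0,0,0,0,1.5,0,0,0,0,0,1.2,0,0,0,0,0,0.8,0,0,0,0,0,0,0,0,0],
)

```text
time_s: 12.02
ee_pos: [590.7, 22.9, 177.7]
ee_rot: [179.9, -0.3, -166.0]
force: [-0.3, -0.1, -1.3]
gripper_width: 17.6
gripper_force: 25.0
```

Call:
step_arm(
  plan=[0,0,0,0,0,0,0,0,0,0,0,0,0,0,0,0,0,0],
)

```text
time_s: 12.27
ee_pos: [592.7, 22.6, 181.1]
ee_rot: [-180.0, 0.1, -166.0]
force: [0.2, -0.1, -1.0]
gripper_width: 18.1
gripper_force: 25.0
```

Run:
```python
from h import *
np.set_printoptions(precision=1,suppress=True)
p=viewer.grab_frame('wrist'); s=sensors.state(); print(s['ee_pos'],s['ee_rot'],s['force'],p['position'])
save(p,'i1.png',(240,130,400,250),5)
for z in (76,):
  for w in ((595,28),(588.2,20.2)): print(proj(p,[*w,z]))
```

```text
[592.6  22.6 181.1] [-180.     0.1 -166.1] [-0.   0.2 -2.7] [520.7   4.2 338. ]
[326.4 208.1]
[318.9 197.6]
```

View pics/i1.png

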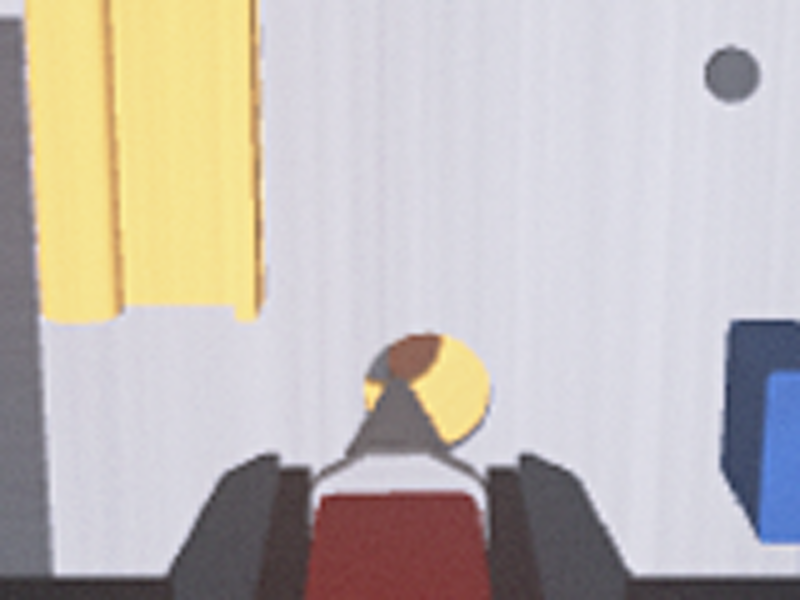

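Call:
step_arm(
  plan=[0,0,0.25,0,0,0,0,0,0.25,0,0,0,0,0,0.25,0,0,0,0,0,0.25,0,0,0,0,0,0.1,0,0,0],
)

```text
time_s: 12.73
ee_pos: [591.8, 22.5, 168.7]
ee_rot: [180.0, -0.0, -166.1]
force: [-0.2, -0.5, -1.8]
gripper_width: 17.8
gripper_force: 25.0
```

Call:
step_arm(
  plan=[0,0,0.1,0,0,0,0,0,0.1,0,0,0,0,0,0.1,0,0,0,0,0,0.1,0,0,0,0,0,0,0,0,0],
)

```text
time_s: 13.15
ee_pos: [592.0, 22.5, 165.1]
ee_rot: [180.0, -0.0, -166.1]
force: [0.5, -0.9, -1.6]
gripper_width: 17.7
gripper_force: 25.0
```

Call:
step_arm(
  plan=[0,0,0.1,0,0,0,0,0,0.1,0,0,0,0,0,0.1,0,0,0,0,0,0,0,0,0],
)

```text
time_s: 13.48
ee_pos: [592.0, 22.5, 162.0]
ee_rot: [180.0, -0.0, -166.1]
force: [-0.4, -0.6, -1.4]
gripper_width: 17.9
gripper_force: 25.0
```

Call:
step_arm(
  plan=[0,0,0.1,0,0,0,0,0,0.1,0,0,0,0,0,0.1,0,0,0,0,0,0,0,0,0],
)

```text
time_s: 13.82
ee_pos: [592.0, 22.5, 159.1]
ee_rot: [180.0, -0.0, -166.1]
force: [-0.9, 0.4, -0.6]
gripper_width: 17.7
gripper_force: 25.0
```

Call:
step_arm(
  plan=[0,0,0.1,0,0,0,0,0,0.1,0,0,0,0,0,0.1,0,0,0,0,0,0,0,0,0],
)

```text
time_s: 14.15
ee_pos: [592.1, 22.6, 156.1]
ee_rot: [180.0, -0.0, -166.1]
force: [-0.4, 0.4, -2.0]
gripper_width: 17.9
gripper_force: 25.0
```

Call:
step_arm(
  plan=[-0.08,0.08,0,0,0,0,-0.08,0.08,0,0,0,0,-0.08,0.08,0,0,0,0,0,0,0,0,0,0],
)

```text
time_s: 14.48
ee_pos: [593.9, 25.5, 156.3]
ee_rot: [-180.0, -0.0, -166.1]
force: [-0.6, 0.2, -0.5]
gripper_width: 17.9
gripper_force: 25.0
```

Call:
step_arm(
  plan=[-0.08,0.08,0,0,0,0,-0.08,0.1,0,0,0,0,-0.03,0.05,0,0,0,0,0,0,0,0,0,0],
)

```text
time_s: 14.82
ee_pos: [594.9, 27.4, 156.2]
ee_rot: [-179.9, -0.1, -166.0]
force: [-1.1, -4.6, -0.6]
gripper_width: 17.7
gripper_force: 25.0
```

Call:
step_arm(
  plan=[0,0.06,0,0,0,0,0,0.06,0,0,0,0,0,0,0,0,0,0],
)

```text
time_s: 15.07
ee_pos: [595.1, 29.0, 156.3]
ee_rot: [-180.0, 0.0, -166.1]
force: [-0.2, -4.9, -1.7]
gripper_width: 18.1
gripper_force: 25.0
```

Call:
step_arm(
  plan=[0,0,0.1,0,0,0,0,0,0.1,0,0,0,0,0,0.1,0,0,0,0,0,0.1,0,0,0,0,0,0,0,0,0],
)

```text
time_s: 15.48
ee_pos: [594.6, 29.4, 152.1]
ee_rot: [180.0, -0.0, -166.1]
force: [-0.9, -3.3, 0.9]
gripper_width: 17.9
gripper_force: 25.0
```

Call:
step_arm(
  plan=[0,0,0.1,0,0,0,0,0,0.1,0,0,0,0,0,0.1,0,0,0,0,0,0.1,0,0,0,0,0,0,0,0,0],
)

```text
time_s: 15.9
ee_pos: [594.7, 29.3, 148.0]
ee_rot: [180.0, -0.0, -166.1]
force: [-2.2, -4.6, 1.4]
gripper_width: 18.2
gripper_force: 25.0
```

Call:
step_arm(
  plan=[0,0,0.15,0,0,0,0,0,0.15,0,0,0,0,0,0.15,0,0,0,0,0,0.15,0,0,0,0,0,0,0,0,0],
)

```text
time_s: 16.32
ee_pos: [594.8, 29.2, 141.8]
ee_rot: [180.0, -0.0, -166.1]
force: [-1.0, -4.1, 0.4]
gripper_width: 17.7
gripper_force: 25.0
```

Call:
step_arm(
  plan=[0,0,0.15,0,0,0,0,0,0.15,0,0,0,0,0,0.15,0,0,0,0,0,0.15,0,0,0,0,0,0,0,0,0],
)

```text
time_s: 16.73
ee_pos: [594.9, 29.2, 135.9]
ee_rot: [180.0, -0.0, -166.1]
force: [-1.1, -2.6, 0.3]
gripper_width: 17.8
gripper_force: 25.0
```

Call:
step_arm(
  plan=[0,0,0.15,0,0,0,0,0,0.15,0,0,0,0,0,0.15,0,0,0,0,0,0,0,0,0],
)

```text
time_s: 17.07
ee_pos: [594.9, 29.3, 131.5]
ee_rot: [180.0, 0.0, -166.1]
force: [-0.4, -3.6, -1.1]
gripper_width: 17.8
gripper_force: 25.0
```

Call:
step_arm(
  plan=[0,0,0.15,0,0,0,0,0,0.15,0,0,0,0,0,0.15,0,0,0,0,0,0.15,0,0,0,0,0,0,0,0,0],
)

```text
time_s: 17.48
ee_pos: [594.9, 29.2, 125.4]
ee_rot: [-180.0, 0.0, -166.1]
force: [-0.3, -4.5, 0.7]
gripper_width: 17.7
gripper_force: 25.0
```

Call:
step_arm(
  plan=[0,0,0.1,0,0,0,0,0,0.1,0,0,0,0,0,0.1,0,0,0,0,0,0.1,0,0,0,0,0,0,0,0,0],
)

```text
time_s: 17.9
ee_pos: [594.8, 29.2, 121.4]
ee_rot: [180.0, -0.0, -166.1]
force: [-0.3, -4.5, -0.2]
gripper_width: 17.7
gripper_force: 25.0
```

Call:
step_arm(
  plan=[0,0,0.1,0,0,0,0,0,0.1,0,0,0,0,0,0.1,0,0,0,0,0,0,0,0,0],
)

```text
time_s: 18.23
ee_pos: [594.9, 29.3, 118.5]
ee_rot: [180.0, -0.0, -166.1]
force: [-0.4, -4.2, -0.1]
gripper_width: 17.8
gripper_force: 25.0
```

Call:
step_arm(
  plan=[0,0,0.1,0,0,0,0,0,0.1,0,0,0,0,0,0.1,0,0,0,0,0,0,0,0,0],
)

```text
time_s: 18.57
ee_pos: [594.9, 29.3, 115.6]
ee_rot: [180.0, 0.0, -166.1]
force: [-0.6, -4.0, -0.3]
gripper_width: 17.8
gripper_force: 25.0
```

Call:
step_arm(
  plan=[0,0,0.08,0,0,0,0,0,0.08,0,0,0,0,0,0.08,0,0,0,0,0,0,0,0,0],
)

```text
time_s: 18.9
ee_pos: [594.9, 29.4, 113.2]
ee_rot: [180.0, 0.0, -166.1]
force: [0.7, -3.0, -0.2]
gripper_width: 17.7
gripper_force: 25.0
```

Call:
step_arm(
  plan=[0,0,0.08,0,0,0,0,0,0.08,0,0,0,0,0,0.08,0,0,0,0,0,0,0,0,0],
)

```text
time_s: 19.23
ee_pos: [594.9, 29.4, 110.9]
ee_rot: [180.0, 0.0, -166.1]
force: [-0.4, -3.1, 1.3]
gripper_width: 17.5
gripper_force: 25.0
```

Call:
step_arm(
  plan=[0,0,0.08,0,0,0,0,0,0.08,0,0,0,0,0,0.08,0,0,0,0,0,0,0,0,0],
)

```text
time_s: 19.57
ee_pos: [594.9, 29.4, 108.4]
ee_rot: [180.0, 0.0, -166.1]
force: [-0.2, -1.6, -0.7]
gripper_width: 18.0
gripper_force: 25.0
```

Call:
step_arm(
  plan=[0,0,0.06,0,0,0,0,0,0.06,0,0,0,0,0,0.06,0,0,0,0,0,0,0,0,0],
)

```text
time_s: 19.9
ee_pos: [594.9, 29.5, 106.7]
ee_rot: [180.0, 0.0, -166.1]
force: [0.9, -2.2, -0.8]
gripper_width: 18.0
gripper_force: 25.0
```

Call:
step_arm(
  plan=[0,0,0.03,0,0,0,0,0,0.03,0,0,0,0,0,0,0,0,0],
)

```text
time_s: 20.15
ee_pos: [594.9, 29.4, 106.1]
ee_rot: [180.0, 0.0, -166.1]
force: [2.0, -3.4, -0.5]
gripper_width: 17.8
gripper_force: 25.0
```

Call:
step_arm(
  plan=[0,0,0.03,0,0,0,0,0,0.03,0,0,0,0,0,0,0,0,0],
)

```text
time_s: 20.4
ee_pos: [594.9, 29.4, 105.7]
ee_rot: [180.0, 0.0, -166.1]
force: [0.3, -1.8, 1.5]
gripper_width: 18.0
gripper_force: 25.0
```

Call:
step_arm(
  plan=[0,0,0.02,0,0,0,0,0,0.02,0,0,0,0,0,0,0,0,0],
)

```text
time_s: 20.65
ee_pos: [595.0, 29.4, 105.7]
ee_rot: [180.0, 0.0, -166.1]
force: [-1.2, -1.6, 5.4]
gripper_width: 17.9
gripper_force: 25.0
```

Call:
step_arm(
  plan=[0,0,0,0,0,0,0,0,0,0,0,0,0,0,0,0,0,0,0,0,0,0,0,0],
  hand=3.2,
)

```text
time_s: 20.98
ee_pos: [594.6, 29.5, 104.7]
ee_rot: [180.0, -0.0, -166.1]
force: [-0.0, -0.4, -0.4]
gripper_width: 31.8
gripper_force: 0.0
```

Call:
step_arm(
  plan=[0,0,-0.3,0,0,0,0,0,-1,0,0,0,0,0,-2,0,0,0,0,0,-3,0,0,0,0,0,-3,0,0,0],
)

```text
time_s: 21.4
ee_pos: [594.4, 29.3, 199.4]
ee_rot: [180.0, -0.1, -166.1]
force: [-0.6, -0.2, 0.0]
gripper_width: 32.2
gripper_force: 0.0
```

Call:
step_arm(
  plan=[-1,0,-3,0,0,0,-2,0,-2,0,0,0,-2,0,0,0,0,0,0,0,0,0,0,0,0,0,0,0,0,0],
)

```text
time_s: 21.82
ee_pos: [643.5, 41.5, 248.5]
ee_rot: [180.0, -0.0, -166.0]
force: [-2.3, 0.5, 0.8]
gripper_width: 31.7
gripper_force: 0.0
```

```bash
python3 e.py p3.png 123
python3 - <<'E'
from h import *
p=viewer.grab_frame('wrist')
for n,z in (('bracket_tab',97),('stack_top',76)):
    for d in viewer.pinpoint(n,p)[:2]: print(n,d['score'],at(p,d['location'],z))
g=cv2.cvtColor(p['img'],cv2.COLOR_RGB2HSV); y=cv2.inRange(g,(15,70,100),(35,255,255))
n,l,st,ce=cv2.connectedComponentsWithStats(y)
for c,s in zip(ce[1:],st[1:]):
    if 15<s[4]<140: print(c,s[4],at(p,c,78)[:2])
E
```

```text
21.8167 [643.5  41.5 248.5] [ 180.   -0. -166.] 31.66807756038953
[571.9  23.1 405.5] [164.7   0.1 103.9]
pin_grip 0.79 [318.5, 132.7] [593.7  27.5 104. ]
pin_grip 0.72 [538.0, 138.8] [553.7 210.3 104. ]
pin_grip 0.68 [611.4, 66.0] [485.5 244.4 104. ]
pin_shoulder 0.72 [314.7, 132.3] [596.2  24.4  76. ]
pin_shoulder 0.67 [562.0, 137.9] [545.9 249.   76. ]
pin_shoulder 0.67 [590.6, 77.9] [491.  251.6  76. ]
red [319. 135.] [309 123  21  24 480]
red [178.5 232.1] [163 224  25  21 226]
red [100.7 333.7] [  75  309   54   49 2093]
red [316.2 325.3] [306 313  21  25 440]
top rect ((594.4254150390625, 28.152700424194336), (16.514062881469727, 16.066633224487305), 13.910988807678223) otsu 171.0
bracket_tab 0.79 [583.48216111  77.32144008  97.        ]
stack_top 0.6 [592.71971645  28.85126053  76.        ]
[193.43076923  61.        ] 65 [560.31699991 -93.38476876]
[445.07352941  60.91176471] 68 [507.4874397 120.1544967]
[540. 130.] 31 [542.81558897 224.37143219]
[205.75510204 199.91836735] 49 [682.38723656 -63.20258514]
[433.   199.76] 50 [629.37127966 150.50584651]
[123.23529412 355.58823529] 17 [ 880.23391014 -123.49528434]
```

```bash
python3 -c "
from workcell import env
print(env.job_done())"
```

```text
the job is handed in; nothing more can be done
None
```

The job is handed in: the bracket is over the bed hole (about 1–2 mm off by my estimate), and the red pin is pressed home and let go. Pressing force read about 5 N on its shoulder, and the pin measured about 0.6 mm off the bed hole's axis; the hand-in returned no verdict.

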